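# Turn the face-down hand radio over and lay it in its charging rest

### The job

Of the two hand radios on the dispatch desk, take the one that lies on its face, turn it over, and lay it on its back on the narrow sloped charging rest, centred and straight along the rail, antenna end uphill and foot against the lip. Set it down each time without letting it drop or topple, let go of it, and leave the other radio and everything else on the desk as it stands.

Things in the scene. Friction and masses are not known exactly. Their poses are not given: they have to be found in the camera images.
- radio_1: one of two like hand radios: black case 125 x 56 x 36 mm (x, y, z), 0.2 to 0.4 kg. Front (+z): screen, white keys, slots; back: grey battery, two brass contacts. From the +x end stick out an antenna stub (25 mm long, 14 thick, 15 mm to +y) and a knob (11 mm long, 16 thick, 13 mm to -y). The -x end is a flat foot it can stand on. Origin: case centre
- radio_1_face (a point): centre of the front face of radio_1, 18 mm from the origin along z
- radio_1_foot (a point): centre of the flat foot end of radio_1, 62.5 mm from the origin along -x
- radio_2: one of two like hand radios: black case 125 x 56 x 36 mm (x, y, z), 0.2 to 0.4 kg. Front (+z): screen, white keys, slots; back: grey battery, two brass contacts. From the +x end stick out an antenna stub (25 mm long, 14 thick, 15 mm to +y) and a knob (11 mm long, 16 thick, 13 mm to -y). The -x end is a flat foot it can stand on. Origin: case centre
- charger: charging stand, fixed: grey base plate 150 x 80 x 12 mm, on which two props (34 mm wide) carry the sloped rest rail (top end about 96 mm above the desk). Origin: centre of its underside; x from the low end (with the lip) to the high end, z up
- rest: rest rail of the charging stand, narrower than a radio: flat top 115 mm long, 40 wide, 10 thick, rising at 30 degrees, with a lip across its low end 14 mm above the flat. Beside it free down to the base plate. Origin: on the flat, mid-width, at the lip's inner face (38 mm above the desk); x up the slope, y across, z square off the flat. A radio in place has its centre at 62.5, 0, 18 mm
- mug: white mug, 76 mm across, 90 mm high, handle on +y (reaching about 70 mm from the axis); origin: centre of the underside, z up
- tape: tape dispenser, 110 x 50 mm, 72 mm high; origin: centre of the underside, x along its length
- stapler: stapler, 130 x 34 mm, 51 mm high; origin: centre of the underside, x along its length
- mouse: computer mouse, 108 x 60 mm, 32 mm high; origin: centre of the underside, x along its length
Things that resemble listed ones, but are neither listed nor needed, are in the scene too. What is shaped like the radio_1 but green or turquoise is not meant.

How it is judged (in metres and radians):
At the end, for the whole second after the job is handed in: radio_1 lies at rest on the rest rail, let go, face outward (face 31 to 41 mm off the flat), antenna end uphill, foot within 8 mm of the lip, within 9 mm of the rail's middle line, straight along it within 0.12 rad, flat within 0.10 rad (x of radio_1 in the frame of rest between 0.056 and 0.07 m and y of radio_1 in the frame of rest between -0.009 and 0.009 m and z of radio_1_face in the frame of rest between 0.031 and 0.041 m and x of radio_1_foot in the frame of rest between -0.006 and 0.008 m and angle between the x axis of radio_1 and the x axis of rest, either way round below 0.12 rad and angle between the z axis of radio_1 and the z axis of rest, either way round below 0.1 rad and linear speed of radio_1 below 0.02 m/s and contact force between radio_1 and the fingers below 0.1 N and contact force between radio_1 and charger above 0.3 N); the robot touches nothing.
It fails at once if the other radio, mug, tape dispenser, stapler or mouse shifted by more than 25 mm or tipped (distance of any of radio_2, mug, tape, stapler, mouse from where it was at the start of the episode above 0.025 m or angle between any of radio_2, mug, tape, stapler, mouse's own z axis and vertical above 0.35 rad).
It fails at once if radio_1 falls: moves faster than 0.45 m/s with no finger touching it (linear speed of radio_1 above 0.45 m/s and contact force between radio_1 and the fingers below 0.05 N).
It also fails if it takes over 72 s, if anything falls off the work surface, if the arm or the gripper's body presses on something with over 40 N, if the wrist force passes 120 N, or if a joint passes its speed limit or range.

### The arm

A 7-joint arm with a two-finger parallel gripper is mounted at the origin on the work surface. World frame = base frame: x ahead of the robot, y to its left, z up, the work surface at z = 0. Lengths are in mm, angles in rad, forces in N, time in s.
With the tool pointing down it reaches from about 350 to 900 mm from the base axis. Payload 7.2 kg.
Tool frame: the origin (TCP) lies on the centre line of the jaws, within the pads' length; the fingertips stand 14 mm ahead of it and the grasp point (between the pads) lies 5 mm behind it (env.tip_reach is the distance from the TCP to the fingertips, in mm); z points along the fingers, y is the line along which they close (so a half turn about z gives the same grasp; the last joint's range is limited). The gripper opens to 85 mm and grips with 20 to 120 N. Pads are 22 mm wide; open, the fingers measure 114 mm over their backs; the gripper's body (76 mm by 85 mm) begins 54 mm behind the grasp point. The pads swing forward as they close: fully open they stand 13 mm farther back than shut.
Start: joints at [-1.292, 0.411, -0.013, 1.596, 0.006, 1.134, -0.082], TCP at [212.441, 587.79, 245.297] pointing down, gripper open.
Joint ranges: [-2.95, 2.95], [-0.29, 1.99], [-1.47, 1.44], [0.14, 2.54], [-1.03, 4.17], [0.13, 1.85], [-2.86, 2.86]. Speed limits (rad/s): [2.39, 2.39, 3.01, 3.01, 3.14, 3.14, 3.14].

### API

Orientations are given as a unit quaternion [w, x, y, z].
In Python, from rig import env gives the robot as it stands.
- The arm moves only by the tool play_rows, never from a script. Its argument "plan" is a list of rows, each a list of 5 numbers: the opening in per cent of the stroke, from 0 (shut) to 100 (fully open), then the shift along the tool's x, y, z in mm, then the turn about the tool's z in rad. In form: [[hand, dx, dy, dz, twist], ...]. A call has 1 to 12 rows; each row shifts and turns the commanded pose from where the row before left it, along the tool's axes as they then stand; what a row does not reach is not made up. A row lasts 1/8 s, in which the tool goes at most 62.5 mm and 10.7 degrees, less where a joint would pass 70% of its speed; a pose out of reach is approached as far as the arm can. A call is refused whole if a number of a shift passes 62.5 or a number of a turn 0.188, either way. A call with a gripper value outside its range is refused whole. The fingers move at their own pace and stop on an object; "force" is the grip in N (left out, the last holds). Time passes only in rows, so rows that do not move let the fingers close. It gives the time, the measured TCP pose, the force, the opening and the grip force at its end, in the units of the state.
- env.state(): the state, without advancing time (a new reading comes with each control period).
- env.snapshot(name): name is "side" or "top"; returns a dict with "pixels" (480x640x3 uint8, red, green, blue), "mtx" (3x3 intrinsics, pixels), "k1" (the pictures are not rectified: a ray, as slopes to the right and down, at radius r is drawn at 1 + k1 r^2 times it, then the intrinsics apply), "T" (4x4, takes a point from camera to world coordinates). Camera axes: x right, y down, z forward; pixel columns grow to the right and rows downward; lengths in mm; the calibration is good to about 2 mm. A picture is of the moment at which its call begins. There is no depth.
- env.finish_job(): hands the job in; it is judged then, once.
The state is a dict: "time": time; "joint_pos": joint angles; "qd": joint speeds; "tau": joint torques, N m; "tool_pos": TCP position; "tcp_rot": TCP orientation; "wrist_force": force on the tool from outside, world axes, zero at the start; "ft_torque": the same for the moment, N m; "gripper_width": finger opening in mm; "grip_force": force on a finger pad.
Only numpy, scipy, OpenCV 4.12 (cv2) and the standard library are available. Lean on these libraries where they do the work, as an engineer would, in place of code of your own. Each camera call takes 0.05 s, during which the arm holds its last target. There are 200 camera calls.

## Working session

There is one attempt and no reset: what is moved stays moved. The work goes in short steps, Python scripts to look and compute and a tool call to move; the robot and the scene stay as the last step left them, time stands still between calls to the robot, and variables do not carry over. Pictures are saved under pics/ and viewed, at most 10 in all, crops included, and the job is handed in when it is done.

Besides the shell and the picture viewer there is one more tool, called as name([rows], argument=value, ...), one row to a line, values as JSON. play_rows: Moves the arm, as the interface text tells. Its arguments: {"type":"object","properties":{"plan":{"type":"array","items":{"type":"array","items":{"type":"number"}}},"force":{"type":"number"}},"required":["plan"]}

```bash
ls; mkdir -p pics
python3 - <<'E'
from rig import env
import cv2
for n in("top","side"):
    s=env.snapshot(n); cv2.imwrite(f"pics/{n}0.png",s["pixels"][:,:,::-1]); print(n,s["mtx"].tolist(),s["k1"],s["T"].round(4).tolist())
print(env.state())
E
```

```text
pics
top [[598.995979946693, 0.0, 329.5338510428631], [0.0, 598.995979946693, 244.1999805074568], [0.0, 0.0, 1.0]] -0.16063250517879504 [[0.0002, -0.9818, 0.1897, 300.303], [-1.0, -0.0013, -0.0061, -7.7385], [0.0062, -0.1897, -0.9818, 1192.1356], [0.0, 0.0, 0.0, 1.0]]
side [[511.18104126838693, 0.0, 318.4053606356767], [0.0, 511.18104126838693, 237.29817129540376], [0.0, 0.0, 1.0]] -0.04112192459583759 [[0.9436, -0.1638, 0.2876, 258.3291], [-0.3308, -0.4339, 0.8381, -787.0957], [-0.0125, -0.886, -0.4636, 495.7399], [0.0, 0.0, 0.0, 1.0]]
{'time': 0.1, 'joint_pos': array([-1.29220173,  0.41181635, -0.01273046,  1.5969829 ,  0.00559704,
        1.13427693, -0.08218298]), 'qd': array([-5.70281099e-05, -1.93026304e-03,  1.72688112e-04, -1.66769671e-03,
       -4.37976013e-04, -1.13053795e-03,  1.73858460e-04]), 'tau': array([ 2.45746793e-03, -6.01829481e+01,  6.84330985e-01, -3.00093699e+01,
        1.40407783e-02,  6.42288651e-03,  1.31057791e-07]), 'tool_pos': array([212.30529172, 587.37819507, 244.5300254 ]), 'tcp_rot': array([-7.92575632e-05,  1.72501574e-01,  9.85008976e-01, -7.19633898e-04]), 'wrist_force': array([-0.47908744, -0.87841172, -0.07176526]), 'ft_torque': array([ 0.01515881, -0.03126753,  0.00597361]), 'grip_force': 0.0, 'gripper_width': 85.17174354797417}
```

View pics/top0.png

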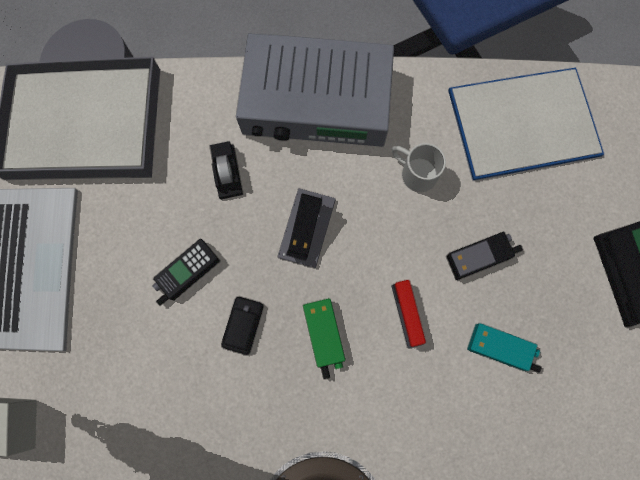

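View pics/side0.png

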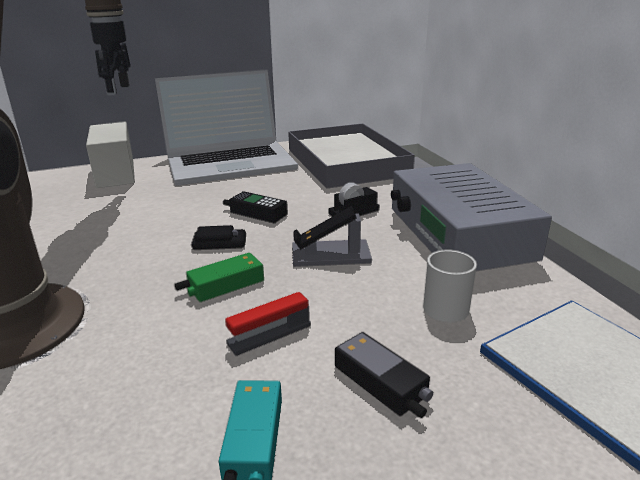

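Candidates (top view):
- (483,257): black, back up with grey battery and brass contacts. It lies on its face, so this is radio_1.
- (186,271): black, screen and keys up. This is the other radio.
- (323,333) green and (505,347) turquoise: decoys.

The charger is at (307,228), with its lip toward the robot. Next is one close crop montage to check this choice.

```bash
cat > h.py <<'E'
import numpy as np, cv2
from scipy.spatial.transform import Rotation as R
from rig import env
def ray(s,uv):
    p=cv2.undistortPoints(np.array([[uv]],float),s["mtx"],np.array([s["k1"],0,0,0,0]))[0,0]
    return s["T"][:3,3], s["T"][:3,:3]@np.array([p[0],p[1],1])
def at_z(s,uv,z):
    o,d=ray(s,uv); return o+d*(z-o[2])/d[2]
def proj(s,P):
    Ti=np.linalg.inv(s["T"]); r,_=cv2.Rodrigues(Ti[:3,:3])
    return cv2.projectPoints(np.atleast_2d(np.array(P,float)),r,Ti[:3,3],s["mtx"],np.array([s["k1"],0,0,0,0]))[0][:,0]
def crop(img,x0,y0,x1,y1,k): return cv2.resize(img[y0:y1,x0:x1],None,fx=k,fy=k,interpolation=cv2.INTER_CUBIC)
def tool():
    s=env.state(); w,x,y,z=s["tcp_rot"]; return s["tool_pos"],R.from_quat([x,y,z,w]).as_matrix(),s
E
python3 - <<'E'
import cv2,numpy as np
from h import crop
t=cv2.imread("pics/top0.png");s=cv2.imread("pics/side0.png")
M=np.zeros((600,800,3),np.uint8)
def put(c,x,y): M[y:y+c.shape[0],x:x+c.shape[1]]=c
put(crop(t,440,225,530,290,4),0,0); put(crop(t,270,180,345,270,4),400,0)
put(crop(s,325,325,440,425,2),0,300); put(crop(s,285,200,380,270,3),400,370)
cv2.imwrite("pics/m1.png",M)
E
```

```text
(no output)
```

View pics/m1.png

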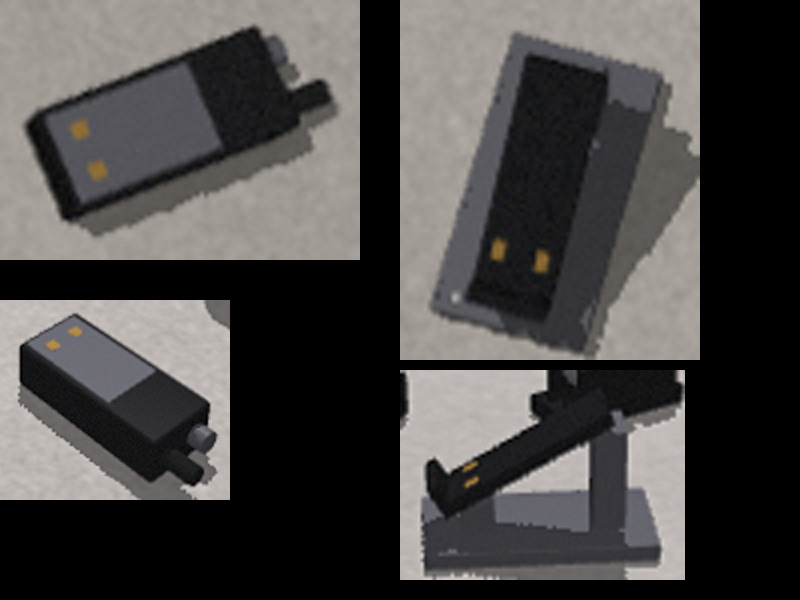

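The crop confirms the choice: grey battery and two brass contacts face up, foot at left, antenna and knob at right. On the charger, the lip is at the bottom, nearest the robot. I'll compute positions from these pixels.

Run:
```python
from h import *
t=env.snapshot("top"); s=env.snapshot("side")
T=lambda x,y:(440+x/4-.4,225+y/4-.4); S=lambda x,y:(325+x/2-.25,325+(y-300)/2-.25)
C=lambda x,y:(270+(x-400)/4-.4,180+y/4-.4); D=lambda x,y:(285+(x-400)/3-.33,200+(y-370)/3-.33)
print("top radio z36:",*[at_z(t,T(*p),36).round(0)[:2] for p in[(258,28),(300,125),(68,218),(28,118)]])
print("contacts",*[at_z(t,T(*p),36).round(1)[:2] for p in[(81,129),(97,170)]])
print("side radio z36:",*[at_z(s,S(*p),36).round(0)[:2] for p in[(210,402),(152,443),(20,346),(77,314)]])
print("contacts",*[at_z(s,S(*p),36).round(1)[:2] for p in[(76,331),(53,345)]])
def tri(u,v):
    o,d=ray(t,u);o2,d2=ray(s,v)
    k=np.linalg.lstsq(np.c_[d,-d2],o2-o,rcond=None)[0]; a,b=o+k[0]*d,o2+k[1]*d2
    return ((a+b)/2).round(1),np.linalg.norm(a-b).round(1)
# which contact is which: try both
for u in[(499,250),(541,261)]:
    for v in[(471,466),(471,482)]: print("rail contact",tri(C(*u),D(*v)))
print("plate z12 top:",*[at_z(t,C(*p),12).round(0)[:2] for p in[(515,33),(663,74),(595,355),(433,308)]])
print("rail top end (z~95.5):",*[at_z(t,C(*p),95.5).round(1)[:2] for p in[(526,55),(608,72)]])
print("lip top outer z~47",*[at_z(t,C(*p),48).round(1)[:2] for p in[(468,302),(546,321)]])
```

```text
top radio z36: [ 550. -365.] [ 501. -384.] [ 454. -264.] [ 504. -246.]
contacts [ 498.6 -272.4] [ 478.1 -279.6]
side radio z36: [ 550. -366.] [ 499. -385.] [ 456. -273.] [ 507. -254.]
contacts [ 498.8 -271.4] [ 477.9 -279.7]
rail contact (array([526. ,  53.7,  46.7]), np.float64(0.7))
rail contact (array([527.3,  54.6,  34.7]), np.float64(1.6))
rail contact (array([518.9,  32.7,  57.9]), np.float64(1.6))
rail contact (array([520. ,  33.3,  46.3]), np.float64(0.6))
plate z12 top: [646.  49.] [624. -27.] [479.   7.] [503.  88.]
rail top end (z~95.5): [610.4  39.5] [6.021e+02 5.000e-01]
lip top outer z~47 [499.7  68.5] [490.4  30.6]
```

play_rows([
  [100,-30,-39,0,0],
  [100,-30,-39,0,0],
  [100,-30,-39,0,0],
  [100,-30,-39,0,0],
  [100,-30,-39,0,0],
  [100,-30,-39,0,0],
  [100,-30,-39,0,0],
  [100,-30,-39,0,0],
  [100,-30,-39,0,0],
  [100,-30,-39,0,0],
  [100,-30,-39,0,0],
  [100,-30,-39,0,0],
], force=20)

```text
time: 1.7
tool_pos: [392.2, 23.7, 245.5]
tcp_rot: [0.0, 0.172, 0.985, 0.0]
wrist_force: [0.6, 0.3, -0.3]
gripper_width: 85.3
grip_force: 0.0
```

play_rows([
  [100,-30,-39,0,0],
  [100,-30,-39,0,0],
  [100,-30,-39,0,0],
  [100,-30,-39,0,0],
  [100,-30,-39,0,0],
  [100,-30,-39,0,0],
  [100,-30,-39,0,0],
  [100,0,0,0,0.172],
  [100,0,0,0,0.172],
  [100,0,0,0,0.172],
  [100,0,0,0,0.172],
  [100,0,0,0,0.172],
])

```text
time: 3.2
tool_pos: [496.6, -302.6, 245.1]
tcp_rot: [-0.0, 0.57, 0.822, 0.0]
wrist_force: [-0.8, 0.0, 0.6]
gripper_width: 85.0
grip_force: 0.0
```

```bash
cat >> h.py <<'E'
def goto(P,yaz):
    p,M,s=tool(); P=np.array(P,float)
    a=np.degrees(np.arctan2(M[1,1],M[0,1])); tw=-np.radians((yaz-a+180)%360-180)
    print("t",s["time"],"pos",p.round(1),"yaz",a.round(2),"zdir",M[:,2].round(3),"d_tool",(M.T@(P-p)).round(1),"twist",tw.round(3),
      "w",s["gripper_width"].round(1),"gf",round(float(s["grip_force"]),1),"F",s["wrist_force"].round(1),"q7",s["joint_pos"][6].round(2))
E
python3 -c "
from h import *
goto([519.2,-361,120],20.7)"
```

```text
Traceback (most recent call last):
  File "h.py", line 19, in goto
    "w",s["gripper_width"].round(1),"gf",round(float(s["grip_force"]),1),"F",s["wrist_force"].round(1),"q7",s["joint_pos"][6].round(2))
        ^^^^^^^^^^^^^^^^^^^^^^^^
AttributeError: 'float' object has no attribute 'round'
```

play_rows([
  [100,-31,0.4,20,0],
  [100,-31,0.3,40,0],
  [100,0,0,50,0],
  [100,0,0,50,0],
  [100,0,0,0,0],
])

```text
time: 3.82
tool_pos: [517.4, -358.7, 81.8]
tcp_rot: [-0.004, 0.567, 0.823, -0.0]
wrist_force: [0.1, -0.6, 1.0]
gripper_width: 85.3
grip_force: 0.0
```

```bash
sed -i 's/s\["gripper_width"\].round(1)/round(float(s["gripper_width"]),1)/' h.py
cat > look.py <<'E'
import sys
from h import *
# look.py out x0 y0 x1 y1(top) k x0 y0 x1 y1(side) k
a=list(map(int,sys.argv[2:]))
t=env.snapshot("top"); s=env.snapshot("side")
A=crop(t["pixels"][:,:,::-1],*a[:5]);B=crop(s["pixels"][:,:,::-1],*a[5:10])
M=np.zeros((max(A.shape[0],B.shape[0]),A.shape[1]+B.shape[1]+10,3),np.uint8)
M[:A.shape[0],:A.shape[1]]=A;M[:B.shape[0],A.shape[1]+10:]=B
cv2.imwrite("pics/"+sys.argv[1],M);print(M.shape)
E
python3 look.py a.png 430 200 550 300 3 290 220 490 440 2; python3 -c "
from h import *
goto([519.2,-361,19],20.7)"
```

```text
(440, 770, 3)
t 3.925 pos [ 519.6 -361.1   86.4] yaz 20.84 zdir [ 0.    -0.001 -1.   ] d_tool [ 0.3 -0.3 67.4] twist 0.002 w 85.4 gf 0.0 F [-0.1 -0.6  0.5] q7 1.4
```

View pics/a.png

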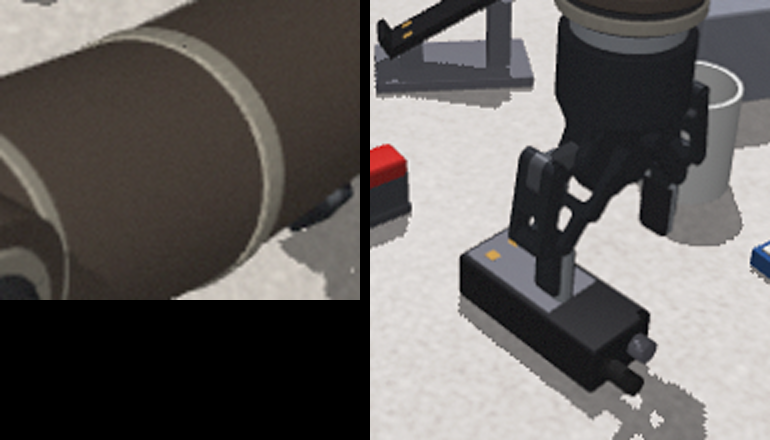

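The view shows the fingers straddling the radio's antenna half, closing across its width. I'll descend and grip lightly.

play_rows([
  [100,0,0,20,0],
  [100,0,0,20,0],
  [100,0,0,19,0],
  [100,0,0,10,0],
  [100,0,0,0,0],
  [30,0,0,0,0],
  [30,0,0,0,0],
  [30,0,0,0,0],
  [30,0,0,0,0],
  [30,0,0,0,0],
  [30,0,0,0,0],
], force=20)

```text
time: 5.3
tool_pos: [520.0, -360.9, 17.1]
tcp_rot: [0.001, 0.567, 0.823, 0.0]
wrist_force: [1.1, 0.8, 6.7]
gripper_width: 55.5
grip_force: 22.7
```

```bash
python3 -c "
from h import *
goto([519.2,-361,17],20.7);print(env.state()['joint_pos'])"
```

```text
t 5.3 pos [ 520.  -360.9   17.1] yaz 20.86 zdir [ 0.001 -0.001 -1.   ] d_tool [ 0.2 -0.8  0.1] twist 0.003 w 55.5 gf 22.7 F [1.1 0.8 6.7] q7 1.46
[ 0.07073835  0.79550235  0.68310854  1.7854955  -0.6740381   0.80759541
  1.4563549 ]
```

play_rows([
  [30,2,0,-9.5,0],
  [30,3,0,-9,0],
  [30,4,0,-9,0],
  [30,4,0,-8.2,0],
  [30,5,0,-8,0],
  [30,6,0,-7.5,0],
  [30,0,0,0,0],
])

```text
time: 6.18
tool_pos: [511.1, -337.6, 68.1]
tcp_rot: [0.0, 0.567, 0.824, 0.0]
wrist_force: [0.4, 0.2, -3.8]
gripper_width: 55.6
grip_force: 22.4
```

```bash
python3 look.py b.png 430 200 550 300 2 290 220 490 440 2; python3 -c "
from h import *
goto([519.2,-361,17],20.7)"
```

```text
(440, 650, 3)
t 6.275 pos [ 510.9 -337.9   67.5] yaz 20.87 zdir [ 0. -0. -1.] d_tool [-24.5  -0.5  50.5] twist 0.003 w 55.7 gf 22.4 F [-0.3  0.1 -3.5] q7 1.4
```

View pics/b.png

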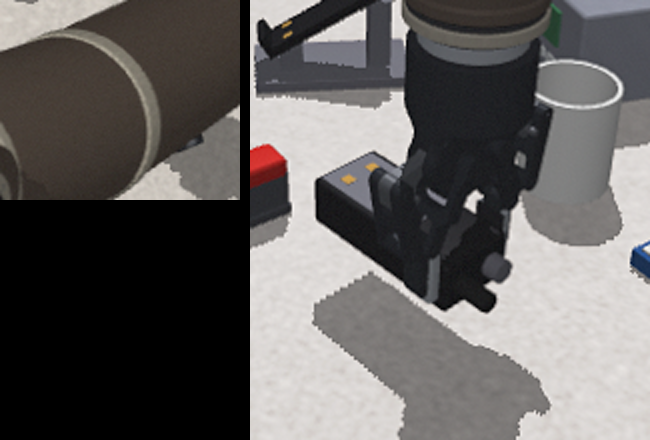

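It is held rigidly and does not swing: the side view shows it level, with its shadow detached. I'll go low and ease the grip so that it pivots under gravity.

play_rows([
  [30,0,0,15,0],
  [30,0,0,15,0],
  [30,0,0,12,0],
  [30,0,0,0,0],
  [65,0,0,0,0],
  [65,0,0,0,0],
  [65,0,0,0,0],
])

```text
time: 7.15
tool_pos: [511.1, -338.2, 25.9]
tcp_rot: [0.0, 0.567, 0.823, 0.0]
wrist_force: [0.1, 0.8, -3.3]
gripper_width: 55.7
grip_force: 22.5
```

play_rows([
  [66,0,0,0,0],
  [66,0,0,0,0],
  [66,0,0,0,0],
])

```text
time: 7.52
tool_pos: [511.1, -338.2, 25.8]
tcp_rot: [0.0, 0.567, 0.823, 0.0]
wrist_force: [0.9, 0.7, -0.2]
gripper_width: 56.5
grip_force: 0.2
```

Commanding an opening just above the radio's width releases it fully, so force can't be set below 20 N. I'll take a small patch at the extreme antenna end instead, giving gravity a long lever and the pads little twist friction.

play_rows([
  [100,0,0,0,0],
  [100,0,0,0,0],
  [100,-7,0,-5,0],
  [100,-8,0,-5,0],
  [100,0,0,0,0],
  [30,0,0,0,0],
  [30,0,0,0,0],
  [30,0,0,0,0],
  [30,0,0,0,0],
  [30,0,0,0,0],
], force=20)

```text
time: 8.78
tool_pos: [516.1, -351.8, 35.5]
tcp_rot: [-0.0, 0.567, 0.823, 0.0]
wrist_force: [-1.5, 1.7, 2.3]
gripper_width: 55.3
grip_force: 21.5
```

play_rows([
  [30,0,0,-10,0],
  [30,1,0,-10,0],
  [30,2,0,-10,0],
  [30,3,0,-10,0],
  [30,0,0,0,0],
  [30,0,0,0,0],
])

```text
time: 9.52
tool_pos: [514.3, -346.4, 75.6]
tcp_rot: [0.0, 0.567, 0.823, 0.0]
wrist_force: [0.2, -0.9, -2.8]
gripper_width: 55.3
grip_force: 22.2
```

```bash
python3 look.py c.png 430 200 550 300 2 290 220 490 440 2; python3 -c "
from h import *
goto([519.2,-361,17],20.7)"
```

```text
(440, 650, 3)
t 9.625 pos [ 514.2 -346.6   75.3] yaz 20.85 zdir [ 0. -0. -1.] d_tool [-15.3  -0.4  58.3] twist 0.003 w 55.1 gf 22.2 F [ 0.3 -0.9 -2.7] q7 1.4
```

View pics/c.png

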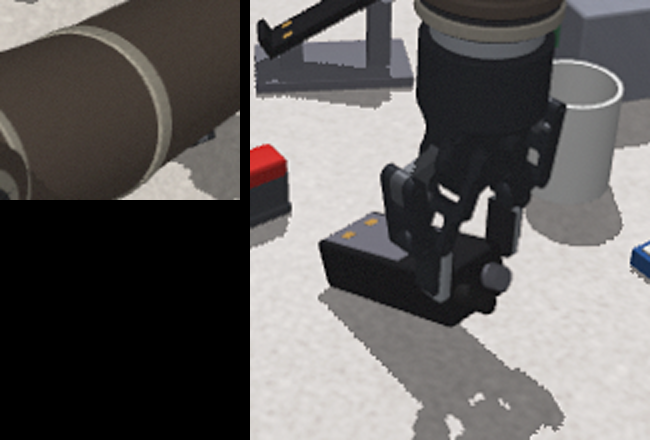

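It is tilting: the side view shows the foot still touching its shadow at about (325,295) and the antenna end raised about 20°. I'll continue the arc.

play_rows([
  [30,6,0,-8,0],
  [30,6,0,-8,0],
  [30,8,0,-7,0],
  [30,8,0,-7,0],
  [30,9,0,-5.5,0],
  [30,9,0,-5.5,0],
  [30,10,0,-4,0],
  [30,10,0,-4,0],
  [30,0,0,0,0],
  [30,0,0,0,0],
])

```text
time: 10.88
tool_pos: [490.7, -284.9, 124.5]
tcp_rot: [0.0, 0.567, 0.823, -0.0]
wrist_force: [-0.6, 0.1, -3.5]
gripper_width: 55.2
grip_force: 22.1
```

```bash
python3 look.py d.png 400 200 550 300 2 290 200 490 440 2; python3 -c "
from h import *
goto([519.2,-361,17],20.7)"
```

```text
(480, 710, 3)
t 10.975 pos [ 490.6 -285.2  124.4] yaz 20.84 zdir [-0. -0. -1.] d_tool [-81.   -0.2 107.4] twist 0.002 w 55.3 gf 22.1 F [-0.8 -0.1 -4.1] q7 1.3
```

View pics/d.png

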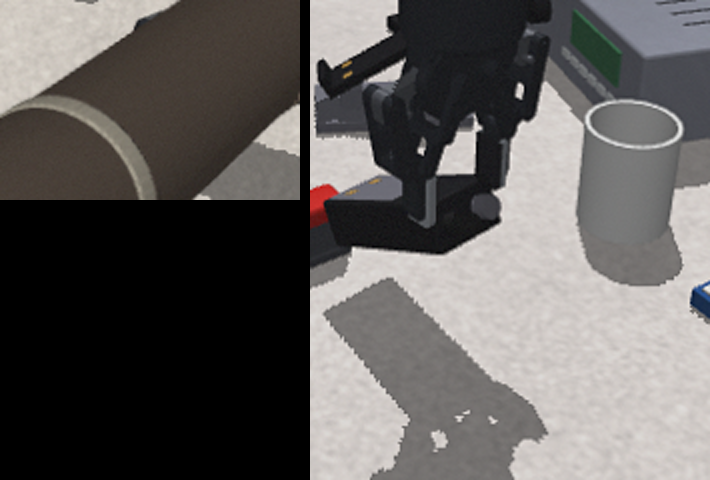

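Friction holds it at roughly 23°, clear of the desk: the shadow is detached and the wrist carries the full 3.5–4 N. I'll move it away from the stapler and jolt upward to make it pivot further, using the wrist moment as a tilt gauge.

```bash
cat >> h.py <<'E'
def tq():
    p,M,s=tool(); print("torque tool",(M.T@s["ft_torque"]).round(3),"F tool",(M.T@s["wrist_force"]).round(2))
E
python3 -c "
from h import *
tq()"
```

```text
torque tool [-0.05  -0.198 -0.005] F tool [ 0.23 -0.76  4.09]
```

play_rows([
  [30,-10,0,10,0],
  [30,-10,0,10,0],
  [30,-10,0,10,0],
  [30,-10,0,0,0],
  [30,0,0,0,0],
  [30,0,0,-60,0],
  [30,0,0,-60,0],
  [30,0,0,0,0],
  [30,0,0,0,0],
  [30,0,0,0,0],
  [30,0,0,0,0],
])

```text
time: 12.35
tool_pos: [504.3, -321.8, 213.3]
tcp_rot: [-0.001, 0.567, 0.823, -0.0]
wrist_force: [0.0, -0.2, -3.7]
gripper_width: 55.4
grip_force: 22.6
```

```bash
python3 -c "
from h import *
tq();goto([519.2,-361,60],20.7)"
```

```text
torque tool [ 0.026 -0.173  0.036] F tool [-0.25 -0.04  3.65]
t 12.35 pos [ 504.3 -321.8  213.3] yaz 20.85 zdir [-0.002  0.001 -1.   ] d_tool [-42.2   0.2 153.2] twist 0.003 w 55.4 gf 22.6 F [ 0.  -0.2 -3.7] q7 1.27
```

The jolt changed little. Better plan: turn so that the final heading is right (away-from-antenna direction = uphill). Then push the hanging foot against the outside of the fixed lip, which forces it upright.

play_rows([
  [30,0,0,0,0.184],
  [30,0,0,0,0.184],
  [30,0,0,0,0.184],
  [30,0,0,0,0.184],
  [30,0,0,0,0.184],
  [30,0,0,0,0.184],
  [30,0,0,0,0.184],
  [30,0,0,0,0.184],
  [30,0,0,0,0.184],
  [30,0,0,0,0.184],
  [30,0,0,0,0.184],
  [30,0,0,0,0.184],
])

```text
time: 13.85
tool_pos: [504.6, -321.9, 213.5]
tcp_rot: [-0.0, 0.99, -0.139, -0.001]
wrist_force: [0.4, -0.2, -3.5]
gripper_width: 55.0
grip_force: 22.7
```

```bash
python3 -c "
from h import *
tq();goto([365,88,170],-105.8);print(env.state()['joint_pos'].round(2))"
```

```text
torque tool [-0.007 -0.105  0.001] F tool [0.43 0.07 3.54]
t 13.85 pos [ 504.6 -321.9  213.5] yaz -105.99 zdir [-0.002  0.    -1.   ] d_tool [-247.1 -355.6   43.9] twist -0.003 w 55.0 gf 22.7 F [ 0.4 -0.2 -3.5] q7 -0.6
[-0.34  0.82  1.39  1.75 -0.83  1.32 -0.6 ]
```

play_rows([
  [30,-20,-30,0,0],
  [30,-20,-30,0,0],
  [30,-20,-30,0,0],
  [30,-20,-30,0,0],
  [30,-20,-30,0,0],
  [30,-20,-30,0,0],
  [30,-20,-30,0,0],
  [30,-20,-30,0,0],
  [30,-20,-30,0,0],
  [30,-20,-30,0,0],
  [30,-20,-30,0,0],
  [30,-20,-25,0,0],
])

```text
time: 15.35
tool_pos: [369.8, 81.2, 215.2]
tcp_rot: [-0.002, 0.991, -0.135, -0.001]
wrist_force: [-0.4, 1.0, -3.3]
gripper_width: 55.2
grip_force: 23.2
```

```bash
python3 look.py e.png 230 150 380 380 2 200 60 440 300 2; python3 -c "
from h import *
tq();goto([365,88,170],-105.8);print(env.state()['joint_pos'].round(2))"
```

```text
(480, 790, 3)
torque tool [-0.001  0.071  0.042] F tool [-0.11  1.42  3.04]
t 15.45 pos [368.9  82.1 214.7] yaz -105.38 zdir [-0.003  0.002 -1.   ] d_tool [-5.2 -4.6 44.8] twist 0.007 w 55.1 gf 23.3 F [-0.5 -1.3 -3. ] q7 -2.29
[-1.59 -0.12  1.22  2.23  0.13  0.96 -2.29]
```

View pics/e.png

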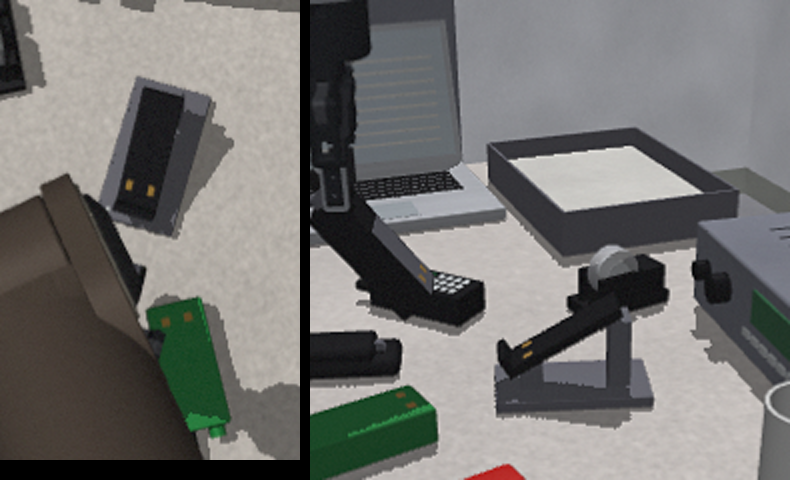

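The radio now hangs at about 50°, back up and foot toward the charger (foot near (440,290) in the side crop). I'll lower it in front of the lip.

play_rows([
  [30,4,-1,15,0.007],
  [30,4,-1,15,0],
  [30,4,-1,15,0],
  [30,4,-1,15,0],
  [30,3,-0.8,15,0],
  [30,0,0,14,0],
  [30,0,0,0,0],
  [30,0,0,0,0],
])

```text
time: 16.45
tool_pos: [390.3, 78.1, 126.2]
tcp_rot: [0.0, 0.99, -0.14, -0.001]
wrist_force: [-0.4, -0.5, -3.4]
gripper_width: 54.9
grip_force: 23.4
```

```bash
cat >> h.py <<'E'
O=np.array([509,47.5,38]); AZ=-15.8
def rest():
    p,M,s=tool(); a=np.radians(AZ); u=np.array([np.cos(a),np.sin(a)]); r=p[:2]-O[:2]
    print("u",(r@u).round(1),"lat",(r@[-u[1],u[0]]).round(1),"z",p[2].round(1),"twist need",(-np.radians((AZ-90-np.degrees(np.arctan2(M[1,1],M[0,1]))+180)%360-180)).round(3))
    tq(); print("t",s["time"],"w",round(float(s["gripper_width"]),1),"gf",round(float(s["grip_force"]),1),"q",s["joint_pos"].round(2))
E
python3 -c "
from h import *
rest()"
```

```text
u -122.5 lat -2.9 z 126.2 twist need -0.006
torque tool [-0.001 -0.038  0.057] F tool [-0.29  0.56  3.44]
t 16.45 w 54.9 gf 23.4 q [-1.23  0.33  1.11  2.29 -0.45  0.75 -1.66]
```

```bash
python3 look.py f.png 250 180 340 330 1 215 120 395 285 4; python3 -c "
from h import *
t=env.snapshot('side');p,M,s=tool();print(proj(t,p).round(1),proj(t,p+[0,0,-14]).round(1))"
```

```text
(660, 820, 3)
[[232.6 199. ]] [[233.2 206. ]]
```

```bash
python3 -c "
import cv2
i=cv2.imread('pics/f.png')[:,100:];print(i.shape);cv2.imwrite('pics/f2.png',i[:600,:720])"
```

```text
(660, 720, 3)
```

View pics/f2.png

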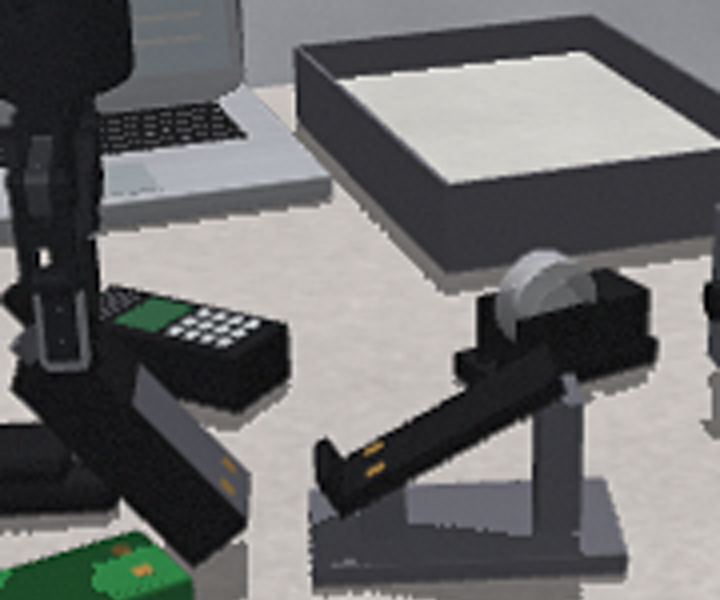

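The side view shows the radio at about 47°, foot back-edge at (245,520) in front of the lip at (325,450), and the fingers on its antenna-end corner. Now I'll push against the lip along an arc.

play_rows([
  [30,7,-1.5,0,0],
  [30,7,-1.4,0,0],
  [30,6,0,0,0],
  [30,5,0,0,0],
  [30,5,0,-3,0],
  [30,5,0,-4,0],
  [30,5,0,-4,0],
  [30,5,0,-4,0],
  [30,0,0,0,0],
])

```text
time: 17.73
tool_pos: [434.5, 68.9, 141.1]
tcp_rot: [0.0, 0.99, -0.14, -0.001]
wrist_force: [-1.0, -0.7, -4.3]
gripper_width: 55.3
grip_force: 23.0
```

```bash
python3 -c "
from h import *
rest()"
```

```text
u -77.5 lat 0.3 z 141.1 twist need -0.005
torque tool [ 0.09  -0.231  0.001] F tool [-0.8   0.98  4.31]
t 17.725 w 55.3 gf 23.0 q [-1.13  0.38  1.08  2.19 -0.46  0.82 -1.61]
```

play_rows([
  [30,6,0,-3.5,0],
  [30,6,0,-3,0],
  [30,6,0,-3,0],
  [30,6,0,-2.5,0],
  [30,7,0,-2,0],
  [30,7,0,-2,0],
  [30,7,0,-1.5,0],
  [30,7,0,-1,0],
  [30,6,0,-0.5,0],
  [30,6,0,0,0],
  [30,0,0,0,0],
])

```text
time: 19.1
tool_pos: [495.9, 51.0, 159.7]
tcp_rot: [0.0, 0.99, -0.14, -0.001]
wrist_force: [-2.2, 1.0, -2.4]
gripper_width: 55.0
grip_force: 22.1
```

```bash
python3 -c "
from h import *
rest()
s=env.snapshot('side'); cv2.imwrite('pics/g.png',crop(s['pixels'][:,:,::-1],215,100,415,250,4))"
```

```text
u -13.5 lat -0.2 z 159.7 twist need -0.005
torque tool [ 0.114 -0.354 -0.01 ] F tool [-2.39 -0.4   2.4 ]
t 19.1 w 55.0 gf 22.1 q [-0.99  0.46  1.03  2.04 -0.49  0.92 -1.54]
```

View pics/g.png

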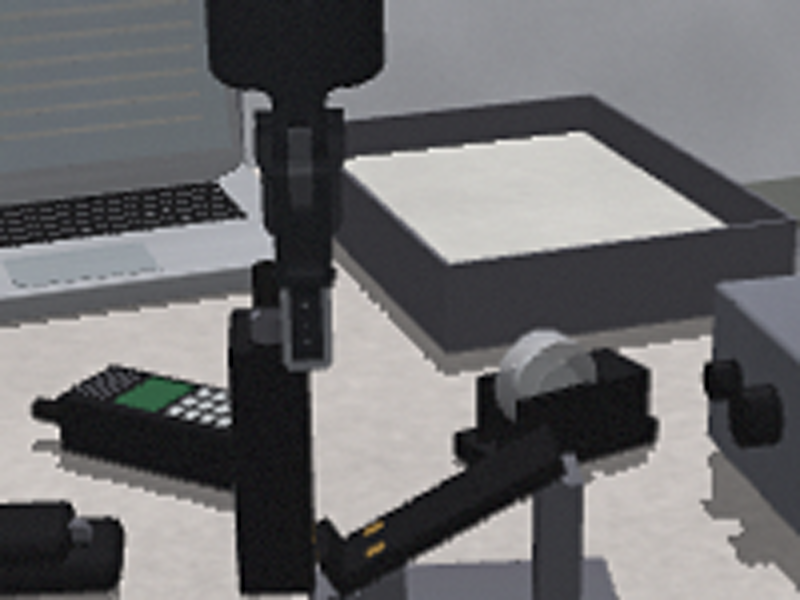

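The radio now stands upright at about 88°, back against the lip and foot hanging just in front of it. Next I'll fix its exact pose numerically from the pixels: side-face corners (232,312), (310,312), (240,592), (313,592) and fingertip (307,370).

Run:
```python
from h import *
from scipy.optimize import least_squares
s=env.snapshot("side"); a=np.radians(AZ); U=np.array([np.cos(a),np.sin(a),0]);L=np.array([-U[1],U[0],0])
def W(u,l,z): return np.array([O[0],O[1],0])+u*U+l*L+np.array([0,0,z])
pix=np.array([(232,312),(308,312),(240,592),(313,592)])/4+[215,100]-.4
def corners(x):
    u,z,th=x # foot back edge (u,z), theta
    c,si=np.cos(th),np.sin(th); X=np.array([-c,si]); B=np.array([si,c]) # in (u,z): x axis, back dir
    f=np.array([u,z]); P=[f+125*X-36*B,f+125*X,f-36*B,f]
    return np.array([W(p[0],-28,p[1]) for p in P])
r=least_squares(lambda x:(proj(s,corners(x))-pix).ravel(),[-12,25,1.5])
print("back edge u,z",r.x[:2].round(1),"theta",np.degrees(r.x[2]).round(1),"res",r.fun.round(1))
p,M,st=tool()
print("tip proj crop",((proj(s,p+[0,0,-14]-L*36)-[215,100]+.4)*4).round(0), "lip top inner proj",((proj(s,W(-7,-20,50.1))-[215,100]+.4)*4).round(0))
```

```text
back edge u,z [-14.9  42.8] theta 91.4 res [-0.7  3.6  0.8  3.3 -0.6 -3.7  0.4 -4.1]
tip proj crop [[309. 379.]] lip top inner proj [[331. 553.]]
```

Run:
```python
from h import *
from scipy.optimize import least_squares
s=env.snapshot("side"); a=np.radians(AZ); U=np.array([np.cos(a),np.sin(a),0]);L=np.array([-U[1],U[0],0])
def W(u,l,z): return np.array([O[0],O[1],0])+u*U+l*L+np.array([0,0,z])
pix=np.array([(232,312),(240,592),(313,592)])/4+[215,100]-.4
def pts(x):
    u,z,th=x; c,si=np.cos(th),np.sin(th); X=np.array([-c,si]); B=np.array([si,c]); f=np.array([u,z])
    P=[(f+125*X-36*B,28),(f-36*B,-28),(f,-28)]
    return np.array([W(p[0],l,p[1]) for p,l in P])
r=least_squares(lambda x:(proj(s,pts(x))-pix).ravel(),[-12,25,1.5])
print("back edge u,z",r.x[:2].round(1),"theta",np.degrees(r.x[2]).round(1),"res",r.fun.round(1))
# dark-run check along native rows: leftmost/rightmost dark column of case
g=s["pixels"].max(2)
for y in (185,195,205,215,225,235,240,243,246,248,250): 
    row=g[y,255:320]; d=np.where(row<45)[0]; print(y,d.min()+255,d.max()+255,len(d),end="; ")
```

```text
back edge u,z [-14.9  32.3] theta 91.0 res [-0.3 -2.  -0.3  1.3  0.6  0.8]
185 272 294 11; 195 260 290 20; 205 255 291 29; 215 255 291 37; 225 274 319 21; 235 274 319 43; 240 275 315 40; 243 275 311 35; 246 275 306 28; 248 292 302 4; Traceback (most recent call last):
  File "<stdin>", line 15, in <module>
    return umr_minimum(a, axis, None, out, keepdims, initial, where)
ValueError: zero-size array to reduction operation minimum which has no identity
```

Fit: back foot edge at u≈−15, z≈32, tilt ≈91°, and the pads hold the top 11 mm of the case. I'll lift over the lip and go above the rail.

play_rows([
  [30,-2,0,-3,0],
  [30,0,0,-8,0],
  [30,0,0,-10,0],
  [30,0,0,-10,0],
  [30,0,0,-6,0],
  [30,8,0,0,-0.004],
  [30,12,0,0,0],
  [30,12,0,0,0],
  [30,9,0,0,0],
  [30,4,0,0,0],
  [30,0,0,0,0],
  [30,0,0,0,0],
])

```text
time: 20.75
tool_pos: [536.7, 39.5, 196.6]
tcp_rot: [0.0, 0.99, -0.138, -0.001]
wrist_force: [0.6, -0.3, -4.1]
gripper_width: 55.2
grip_force: 22.3
```

```bash
python3 -c "
from h import *
rest()
s=env.snapshot('side')
g=s['pixels'].max(2).astype(int)
for y in range(150,240,6):
    row=g[y,280:360]; print(y,''.join('#' if v<45 else '+' if v<90 else '.' for v in row))
"
```

```text
u 28.8 lat -0.2 z 196.6 twist need -0.001
torque tool [ 0.011  0.113 -0.074] F tool [0.68 0.08 4.12]
t 20.75 w 55.2 gf 22.3 q [-0.93  0.48  1.04  1.91 -0.48  1.03 -1.53]
150 ..........++++++++++##########+#########++......................................
156 ...............+++++#########+.+########........................................
162 ...............######+++++++++.+########+++................................+++++
168 ...............##############+.+########++++++++++++++++++++++++++++++++++++++++
174 ................#####################+++++++++++++++++++++++++++++++++++++++++++
180 ................+####################.++++++++++++++++++++++++++++++++++++++++++
186 .................####################........+++++++++++++++++..................
192 ..................###################+.........................................+
198 ..................####################................+####+++.+.....++#########
204 #######............###################+...............+#######++################
210 #######+...........+###################..........###############################
216 ####++..............###################+...........+########################....
222 .....................###################...###########################++++++++++
228 .....................+###################################+..........++++++++++++
234 ..............######+.########################++....................++++++++++++
```

play_rows([
  [30,0,0,4,0],
  [30,0,0,4,0],
  [30,0,0,3,0],
  [30,0,0,2,0],
  [30,0,0,2,0],
  [30,0,0,0,0],
])

```text
time: 21.55
tool_pos: [540.5, 38.7, 185.5]
tcp_rot: [-0.001, 0.99, -0.138, 0.003]
wrist_force: [-2.4, -0.9, 29.3]
gripper_width: 55.1
grip_force: 25.3
```

play_rows([
  [30,3,0,1,0],
  [30,3,0,1,0],
  [30,4,0,0.5,0],
  [30,4,0,0.5,0],
  [30,4,0,0.5,0],
  [30,0,0,0,0],
])

```text
time: 22.3
tool_pos: [559.5, 33.3, 182.9]
tcp_rot: [-0.001, 0.99, -0.138, 0.005]
wrist_force: [2.3, -0.4, 31.7]
gripper_width: 55.4
grip_force: 27.7
```

```bash
cat > v.py <<'E'
from h import *
import sys
rest()
x0,x1,y0,y1,st=map(int,sys.argv[1:])
g=env.snapshot('side')['pixels'].max(2).astype(int)
for y in range(y0,y1,st): print(y,''.join('#' if v<45 else '+' if v<90 else '.' for v in g[y,x0:x1]))
E
python3 v.py 280 370 150 244 6
```

```text
u 52.5 lat 0.1 z 182.9 twist need -0.001
torque tool [-0.088  0.002  0.032] F tool [  2.63  -0.39 -31.68]
t 22.3 w 55.4 gf 27.7 q [-0.87  0.52  1.    1.88 -0.52  1.02 -1.49]
150 ..........+++++++++++++++++++......+################++###.................................
156 ...............+++++++++++++++++++#######################.................................
162 .....................++++++#######+.+++++++.+###++###+.....................+++++++++++++++
168 ..........................+#######++++++++++.+#######+.+++++++++++++++++++++++++++++++++++
174 ..........................#################..+########..++++++++++++++++++++++++++++++++++
180 .........................+######################++++++++++++++++++++++++++++++++++++++++++
186 .........................######################++++++++++++++.............................
192 ........................#+####################+................................+++++######
198 ........................#####################+........+####.++.......++###################
204 #######.................+###################+.........+#######++##########################
210 #######+................###################+.....#########################################
216 ####++.................###################+........+########################..............
222 .....................++###############################################+++++++++++.........
228 ......................###################################+..........+++++++++++++.........
234 ..............######+.########################++....................++++++++++++..........
240 ..............+#####################+...............................++++++++++++..........
```

Contact is made and the radio is rotating toward uphill, but at 30 N down. I'll ease the press and continue the arc.

play_rows([
  [30,3,0,-2,0],
  [30,5,0,0,0],
  [30,5,0,1,0],
  [30,5,0,1,0],
  [30,5,0,2,0],
  [30,0,0,0,0],
])

```text
time: 23.1
tool_pos: [578.5, 27.9, 177.7]
tcp_rot: [-0.0, 0.99, -0.138, 0.001]
wrist_force: [1.4, 0.2, 8.2]
gripper_width: 55.0
grip_force: 26.5
```

```bash
python3 v.py 280 370 150 244 6
```

```text
u 72.2 lat 0.1 z 177.7 twist need -0.001
torque tool [ 0.159 -0.009  0.037] F tool [ 1.36 -0.57 -8.15]
t 23.1 w 55.0 gf 26.5 q [-0.82  0.56  0.98  1.83 -0.54  1.04 -1.47]
150 ..........+++++++++++++++++++......................+##########+..####.....................
156 ...............+++++++++++++++++++++...........######################+....................
162 .....................+++++++++++++++++#########+++++##+.+########+..........++++++++++++++
168 ...........................+++++++++##+######++++++++++.+########+.+++++++++++++++++++++++
174 .................................+#+++################+.+###+####+.+++++++++++++++++++++++
180 .................................+#++##################+++.++....+++++++++++++++++++++++++
186 ...............................++++#####################+++++.............................
192 .............................#+++####################+.........................++++.######
198 ............................+#+####################+..+####+++.......++###################
204 #######....................+.####################+....+#######++##########################
210 #######+...................#####################+#########################################
216 ####++................+..####################+.....+########################..............
222 .....................++.##############################################+++++++++++.........
228 ......................###################################+..........+++++++++++++.........
234 ..............######+.########################++....................++++++++++++..........
240 ..............+#####################+...............................++++++++++++..........
```

play_rows([
  [30,5,0,1.6,0],
  [30,5,0,2,0],
  [30,5,0,2.2,0],
  [30,4.5,0,2.2,0],
  [30,4.5,0,2.5,0],
  [30,4.5,0,2.8,0],
  [30,4.4,0,2.8,0],
  [30,4,0,2.8,0],
  [30,0,0,0,0],
])

```text
time: 24.28
tool_pos: [611.9, 18.1, 156.7]
tcp_rot: [0.0, 0.99, -0.138, -0.001]
wrist_force: [1.1, -0.1, 0.5]
gripper_width: 55.5
grip_force: 25.7
```

```bash
python3 v.py 280 380 150 244 6
```

```text
u 107.0 lat -0.2 z 156.7 twist need -0.001
torque tool [ 0.077 -0.117  0.05 ] F tool [ 1.13 -0.17 -0.47]
t 24.275 w 55.5 gf 25.7 q [-0.73  0.64  0.93  1.76 -0.58  1.04 -1.44]
150 ..........+++++++++++++++++++.......................................+############++++++###+.........
156 ...............+++++++++++++++++++++.................................#####################..........
162 .....................+++++++++++++++++++++............................############+++######+++++++++
168 ...........................+++++++++++++++++++++++++++++++#######++#######################++++++++++
174 .................................++++++++++++++++++++#+#.#++#######++++++++.+########+.+++++++++++++
180 .......................................++++++++++###++#.##################..+########+++++++++++++++
186 ............................................+++++++#######################..+########...............
192 .......................................+++++++++#########################+.....+++++#############...
198 .....................................+##+++#########################+++#########################+...
204 #######.......................++...+..+###########################################################+.
210 #######+...................++..+..################################################################+.
216 ####++................###...################################################........................
222 ......................+###############################################+++++++++++...................
228 .........................+###############################+..........+++++++++++++...................
234 ..............######+.########################++....................++++++++++++....................
240 ..............+#####################+...............................++++++++++++....................
```

play_rows([
  [30,4,0,3.3,0],
  [30,4,0,3.5,0],
  [30,4,0,3.7,0],
  [30,3.6,0,3.8,0],
  [30,3.4,0,3.9,0],
  [30,3.2,0,4,0],
  [30,3.1,0,4,0],
  [30,2,0,3,0],
  [30,0,0,0,0],
])

```text
time: 25.45
tool_pos: [638.0, 10.7, 127.6]
tcp_rot: [0.0, 0.99, -0.138, -0.001]
wrist_force: [-0.2, 0.1, 0.3]
gripper_width: 55.2
grip_force: 24.9
```

```bash
python3 v.py 280 380 150 244 6
```

```text
u 134.1 lat -0.3 z 127.6 twist need -0.001
torque tool [ 0.034 -0.264  0.024] F tool [-0.2  -0.07 -0.35]
t 25.45 w 55.2 gf 24.9 q [-0.67  0.71  0.89  1.72 -0.63  1.03 -1.41]
150 ..........+++++++++++++++++++.....................................................#############+++++
156 ...............+++++++++++++++++++++..............................................###############+++
162 .....................+++++++++++++++++++++..................................+++++#################++
168 ...........................++++++++++++++++++++++++++++++++++++++++++++++++++++++++#################
174 ................................++++++++++++++++++++++++++++++++++++++++++++++++++++++##############
180 .......................................++++++++++++++++++++++++++++++++###+.######++################
186 .............................................+++++++++++++++++####+.+#++#+.#+.+######++++++#########
192 .....................................................+++........+####+##################+..+#######+
198 ...............................................+##+.........++##########################+..########+
204 #######.............................++#....#+....###+####################################..+++......
210 #######+...................##+...++...+#..+#######################################################+.
216 ####++....................####...+##########################################++++....................
222 ..........................############################################++++++++++....................
228 ..............................###########################+..........+++++++++++++...................
234 ..............######+.########################++....................++++++++++++....................
240 ..............+#####################+...............................++++++++++++....................
```

Run:
```python
from h import *
s=env.snapshot("side"); a=np.radians(AZ); c,si=np.cos(np.pi/6),.5
def Rr(x,y,z): # rest frame -> world
    u=c*x-si*z; h=si*x+c*z; return O+np.array([np.cos(a)*u-np.sin(a)*y,np.sin(a)*u+np.cos(a)*y,h])
for x in(0,10,20,30,40):
    print(x,"near foot back/face, far foot back/face, near top face:",*[proj(s,Rr(*q))[0].round(0) for q in[(x,-28,0),(x,-28,36),(x,28,0),(x,28,36),(x+125,-28,36),(x+125,28,36)]])
g=s['pixels'].max(2).astype(int)
for y in range(196,236,2): print(y,''.join('#' if v<40 else '+' if v<60 else '-' if v<90 else '.' for v in g[y,290:390]))
```

```text
0 near foot back/face, far foot back/face, near top face: [301. 245.] [291. 231.] [300. 232.] [291. 218.] [350. 198.] [347. 186.]
10 near foot back/face, far foot back/face, near top face: [306. 243.] [296. 228.] [305. 230.] [295. 216.] [355. 195.] [351. 183.]
20 near foot back/face, far foot back/face, near top face: [310. 240.] [300. 226.] [309. 227.] [299. 213.] [360. 192.] [356. 181.]
30 near foot back/face, far foot back/face, near top face: [315. 238.] [305. 223.] [313. 225.] [304. 210.] [365. 189.] [360. 178.]
40 near foot back/face, far foot back/face, near top face: [320. 235.] [310. 221.] [318. 222.] [308. 208.] [369. 187.] [365. 176.]
196 ......................................##.............-+#######################+..+#######+..........
198 ...................................-.-##-.........-###########################+..+###+###+..........
200 ................................#-...-##+......-##############################+..########+..........
202 .............................-...#-...###-.--#################################+..########-..........
204 ......................
[... 953 characters left out ...]
##############################+----------.............................
224 .................#####################################+#-.-+-----------.............................
226 ..................+################################-......-+-----------.............................
228 ....................###########################-..........-+-----------.............................
230 .....##-...........++#######################-.............-+----------..............................
232 ....####+......#...+####################+.................-+----------..............................
234 ....######-.####+###################+-....................-+----------..............................
```

The radio lies along the rail with its foot about 30 mm above the lip, matching the projection (306,212–222). I'll slide it down the slope to the lip.

play_rows([
  [30,0,0,1,0],
  [30,-3.5,0,2,0],
  [30,-3.5,0,2,0],
  [30,-3.5,0,2,0],
  [30,-3.5,0,2,0],
  [30,-3.5,0,2,0],
  [30,-3.5,0,2,0],
  [30,0,0,0,0],
])

```text
time: 26.55
tool_pos: [617.1, 16.8, 114.6]
tcp_rot: [0.0, 0.99, -0.138, -0.001]
wrist_force: [-1.4, 0.8, -1.5]
gripper_width: 55.5
grip_force: 24.8
```

Run:
```python
from h import *
rest()
s=env.snapshot("side"); g=s['pixels'].max(2).astype(int)
for y in range(184,248,4): print(y,''.join('#' if v<40 else '+' if v<60 else '-' if v<90 else '.' for v in g[y,280:390]))
```

```text
u 112.4 lat -0.1 z 114.6 twist need -0.0
torque tool [-0.048 -0.51   0.057] F tool [-1.59 -0.42  1.51]
t 26.55 w 55.5 gf 24.8 q [-0.69  0.69  0.88  1.78 -0.64  0.98 -1.4 ]
184 ...........................................-++------+----+------+##+.....###########-..#+###+.................
188 ..........................................................-#--#--######-####################..................
192 ....................................................-#+.-#--#--#+.########+-+###################+.............
196 ...............................................--...+##+.-#--############+---..+#######+.########.............
200 ###--....................................-...........#######################+..+#######-.#######+.............
204 #######.............................##+..........-+#########################+..########-.#########-...........
208 #######........................+-....##-...-+###############################-..########-.#########+...........
212 #######-..................-+....#....########################################+..--.----+###+--................
216 ####
[... 211 characters left out ...]
..........
224 ..............####+.+###########################################+#-.-+-----------.............................
228 ..............+##########################################-..........-+---------+-.............................
232 ..............####################################+.................-+----------..............................
236 ..............#############################+........................#+----------..............................
240 ..............+#####################+...............................++----------..............................
244 ................-#############+-----................................++----------..............................
```

play_rows([
  [30,-1.8,0,1,0],
  [30,-1.8,0,1,0],
  [30,-1.8,0,1,0],
  [30,0,0,0,0],
  [30,0,0,0,0],
])

```text
time: 27.22
tool_pos: [612.5, 18.0, 111.9]
tcp_rot: [0.0, 0.99, -0.138, -0.001]
wrist_force: [-0.5, 0.3, -0.5]
gripper_width: 54.7
grip_force: 24.8
```

play_rows([
  [30,-1,0,0.6,0],
  [30,0,0,0,0],
  [30,0,0,0,0],
])

```text
time: 27.6
tool_pos: [611.8, 18.2, 111.4]
tcp_rot: [0.0, 0.99, -0.138, -0.001]
wrist_force: [0.9, -0.3, -1.0]
gripper_width: 55.2
grip_force: 24.9
```

Run:
```python
from h import *
rest()
s=env.snapshot("side"); g=s['pixels'].max(2).astype(int)
for y in range(184,248,4): print(y,''.join('#' if v<40 else '+' if v<60 else '-' if v<90 else '.' for v in g[y,280:390]))
```

```text
u 106.9 lat -0.2 z 111.4 twist need -0.001
torque tool [-0.029 -0.109 -0.022] F tool [0.91 0.07 1.01]
t 27.6 w 55.2 gf 24.9 q [-0.7   0.69  0.88  1.8  -0.64  0.97 -1.4 ]
184 ...........................................-+++---------------++-.....############++#####-....................
188 ..........................................................-#-+####-...###################-....................
192 ....................................................-#+.#+.+#--################++#+#+###########+.............
196 ...............................................--###+.#+.#+.+########+----.-########+-###########.............
200 ###--...................................--.......-###+.################+--..########-.##########+.............
204 #######...........................-+.............-+######################+..+#######-.############-...........
208 #######.....................+-...-##-......-+############################-..###+####--############+...........
212 #######-..............--+...-+....##+-###################################+..+++++++-.-#####---................
216 ####+-
[... 209 characters left out ...]
..........
224 ...........-###-...+############################################+#-.-+-----------.............................
228 ...........-#############################################-..........-+-----------.............................
232 ............######################################+.................-+----------..............................
236 ..............#############################-........................++----------..............................
240 ..............+#####################+...............................++----------..............................
244 ................-#############+-----................................++----------..............................
```

The foot is at the lip: left edge 291 as projected for x=0, with the lip force reversing. I'll release and retreat straight up.

play_rows([
  [70,0,0,0,0],
  [100,0,0,0,0],
  [100,0,0,0,0],
  [100,0,0,0,0],
  [100,0,0,-10,0],
  [100,0,0,-25,0],
  [100,0,0,-40,0],
  [100,0,0,-40,0],
  [100,-40,0,-10,0],
  [100,-50,0,0,0],
  [100,-50,0,0,0],
  [100,0,0,0,0],
])

```text
time: 29.15
tool_pos: [474.2, 58.8, 236.5]
tcp_rot: [-0.002, 0.991, -0.136, -0.002]
wrist_force: [-0.2, 0.4, 1.5]
gripper_width: 85.7
grip_force: 0.0
```

Run:
```python
from h import *
rest()
a=np.radians(AZ); c,si=np.cos(np.pi/6),.5
def Rr(x,y,z):
    u=c*x-si*z; h=si*x+c*z; return O+np.array([np.cos(a)*u-np.sin(a)*y,np.sin(a)*u+np.cos(a)*y,h])
for n,b in(("side",(280,360,176,250,3)),("top",(275,345,175,260,3))):
    s=env.snapshot(n); g=s['pixels'].max(2).astype(int)
    print(n,"face corners expected",*[proj(s,Rr(*q))[0].round(0) for q in[(0,-28,36),(0,28,36),(125,-28,36),(125,28,36),(150,15,18)]])
    for y in range(b[2],b[3],b[4]): print(y,''.join('#' if v<40 else '+' if v<60 else '-' if v<90 else '.' for v in g[y,b[0]:b[1]]))
```

```text
u -36.6 lat 1.4 z 236.5 twist need 0.004
torque tool [ 0.055 -0.029 -0.071] F tool [-0.27 -0.31 -1.54]
t 29.15 w 85.7 gf 0.0 q [-1.18  0.3   1.18  2.   -0.32  1.05 -1.69]
side face corners expected [291. 231.] [291. 218.] [350. 198.] [347. 186.] [364. 190.]
176 ..................................-+++++++++++++++++++++++++++++++++++++++++++++
179 .....................................-+++++++++++++-+-+++++++++++++++++++-++++++
182 ........................................--++++++-++++++++++++++++++-......-+++++
185 ...........................................-+++++++++++++++++-+-................
188 ..............................................----...............-.............-
191 ............................................................-##-#####-....-#####
194 .......................................................##+-#--#-.###############
197 .................................................-####+.#+.+#--#--########+-.-##
200 ###--........................................#-....+###--#+.##-########+.------+
203 ######+.................................+-------.-..####-+###############
[... 2843 characters left out ...]
------...................
235 +--++++++++----------+##++--++-+....+#####+-------....................
238 -++++++++++++-------+++++#+++-############-------.....................
241 ++++++++++++++------+##+##+-+###+########--+++######-.................
244 +++++++++++++++-----####+++####++++++++++++++#########+...............
247 ++++++++++++++++---+###++#######++++++++++++++++++++####-.............
250 ++++++++++++++++#--++++###############+++++++++++++++####.............
253 ++++++++++++++++++++##+#################++##############..............
256 ++++++++++++++++++++++#################################...............
259 +++++++++++++++++++#++#+++#+################+#########-...............
```

play_rows([
  [100,-20,-50,-10,0],
  [100,0,-50,0,0],
  [100,0,-50,0,0],
  [100,0,-50,0,0],
  [100,0,-40,0,0],
  [100,0,0,0,0],
])

```text
time: 30.0
tool_pos: [525.1, 295.5, 245.5]
tcp_rot: [0.001, 0.991, -0.136, -0.0]
wrist_force: [0.7, -1.0, 0.3]
gripper_width: 85.1
grip_force: 0.0
```

Run:
```python
from h import *
a=np.radians(AZ); c,si=np.cos(np.pi/6),.5
def Rr(x,y,z):
    u=c*x-si*z; h=si*x+c*z; return O+np.array([np.cos(a)*u-np.sin(a)*y,np.sin(a)*u+np.cos(a)*y,h])
s=env.snapshot("top"); g=s['pixels'].max(2).astype(int)
print(*[proj(s,Rr(*q))[0].round(1) for q in[(0,-28,36),(0,28,36),(125,-28,36),(125,28,36),(150,15,18)]])
for y in range(172,270,3): print(y,''.join('#' if v<40 else '+' if v<60 else '-' if v<90 else '.' for v in g[y,270:345]))
```

```text
[308.4 261.3] [280.2 253.4] [323.9 199.7] [294.6 191.6] [306.1 178.6]
172 ...........................................................................
175 ...........................................................................
178 ...........................................................................
181 .................................+######...................................
184 ................................-######+...................................
187 ...............................-#######....................................
190 ............................-#########........------.......................
193 ..........................+#################+--..---+......................
196 .........................-###################-------+###-..................
199 ........................-#####+----+++##################+..................
202 ........................#####+----+++####+----+++######+........+..........
205 .......................+####+----+++###++----+++#######-.......-...........
208 ......................+####+----++++##++----+++#######+++++++++-..
[... 909 characters left out ...]
###-.....+-.....+#--##+.######+++-+++-......................
247 .............+###-.....#++#++..+-.....-######+++++++.......................
250 ..........-.+#####+...-#......++...-+#######+++++++........................
253 .........-..-+##############+##......+#####+++-+++-........................
256 .................----+####################++++-++-.........................
259 ............------.......-+++###########++-+++++-..........................
262 .......................---+++++-+++++++++++++++-...........................
265 .................................--+-+++++++-+-............................
268 ..........................................----.............................
```

The measured outline matches the in-place projection within about 1–2 mm, face up, with the antenna end uphill. Handing in.

```bash
python3 -c "
from rig import env
print(env.finish_job())"
```

```text
the job is handed in; nothing more can be done
None
```

The face-down radio is turned over and released on its back on the charging rest, antenna end uphill and foot at the lip. The final top view put its outline within about 1–2 mm of the target, and I handed the job in at about 30 s. The hand-in gave no verdict, and partway through, when I loosened the grip, the radio dropped about 8 mm onto the desk.

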